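Line up the paint jars by shade

TASK

Line up the four closed paint jars on the wooden strip in order of shade, one on the middle of each round disc: the palest on the white disc, the darkest on the black disc, and the other two on the cork discs between so that the row darkens steadily from white to black. Leave every jar standing upright and let go of, never knock one over, and leave the brush pot and the glass jar standing where they are.

Things in the scene. Friction and masses are not known exactly. Their poses are not given: they have to be found in the camera images.
- jar_pale: closed cylindrical screw-lid paint jar, 47 mm diameter, 70 mm tall with straight sides, 0.10 to 0.20 kg, standing upright loose on the table, body and lid both pale peach, with a thin white neck ring under the lid; origin: centre of its underside, z up along its axis. Its shade is the palest of the four
- jar_light: closed cylindrical screw-lid paint jar, 47 mm diameter, 70 mm tall with straight sides, 0.10 to 0.20 kg, standing upright loose on the table, body and lid both light orange, with a thin white neck ring under the lid; origin: centre of its underside, z up along its axis. Its shade is second palest
- jar_mid: closed cylindrical screw-lid paint jar, 47 mm diameter, 70 mm tall with straight sides, 0.10 to 0.20 kg, standing upright loose on the table, body and lid both burnt red-orange (rust), with a thin white neck ring under the lid; origin: centre of its underside, z up along its axis. Its shade is second darkest
- jar_dark: closed cylindrical screw-lid paint jar, 47 mm diameter, 70 mm tall with straight sides, 0.10 to 0.20 kg, standing upright loose on the table, body and lid both very dark brown, with a thin white neck ring under the lid; origin: centre of its underside, z up along its axis. Its shade is the darkest
- mark_white: fixed round white disc, 62 mm diameter, 3 mm thick, glued to a fixed pale wooden strip (350 x 76 x 12 mm, lying flat on the table), so its top is 15 mm above the table; origin: centre of its underside (12 mm above the table), z up. One end of the row: place of the palest jar. The four discs stand in one straight row, 84 mm between neighbouring centres, along the strip; white and black are the two end discs (either way round) and the two cork discs lie between them.
- mark_cork_a: fixed round cork-brown disc, 62 mm diameter, 3 mm thick, glued to a fixed pale wooden strip (350 x 76 x 12 mm, lying flat on the table), so its top is 15 mm above the table; origin: centre of its underside (12 mm above the table), z up. One of the two middle places; which of the two corks is nearer the white disc varies.
- mark_cork_b: fixed round cork-brown disc, 62 mm diameter, 3 mm thick, glued to a fixed pale wooden strip (350 x 76 x 12 mm, lying flat on the table), so its top is 15 mm above the table; origin: centre of its underside (12 mm above the table), z up. The other middle place, looking just like the first.
- mark_black: fixed round black disc, 62 mm diameter, 3 mm thick, glued to a fixed pale wooden strip (350 x 76 x 12 mm, lying flat on the table), so its top is 15 mm above the table; origin: centre of its underside (12 mm above the table), z up. The other end of the row: place of the darkest jar.
- brush_pot: blue ceramic brush pot, 72 mm diameter, 95 mm tall, with three brushes standing in it up to about 205 mm above the table; a loose bystander beside one end of the strip, to be left alone; origin: centre of its underside
- water_jar: empty open green glass jar, 72 mm diameter, 95 mm tall; a loose bystander beside the other end of the strip, to be left alone; origin: centre of its underside
Things that resemble listed ones, but are neither listed nor needed, are in the scene too. What is shaped like the jar_dark but purple is not meant.

How it is judged:
By the outcome, as a careful person would: the job done as asked, in the order asked, and still so for the second after the job is handed in, with the robot touching nothing.
It also fails if it takes over 112 s, if anything falls off the work surface, if the arm or the gripper's body presses on something with over 40 N, if the wrist force passes 120 N, or if a joint passes its speed limit or range.

ROBOT

A 6-joint arm with a two-finger parallel gripper is mounted at the origin on the work surface. World frame = base frame: x ahead of the robot, y to its left, z up, the work surface at z = 0. Lengths are in m, angles in degrees, forces in N, time in s.
With the tool pointing down it reaches from about 0.325 to 0.9 m from the base axis. Payload 6.1 kg.
Tool frame: the origin (TCP) lies at the very end of the fingers, on their centre line; the grasp point (between the pads) lies 19 mm behind it; z points along the fingers, y is the line along which they close (so a half turn about z gives the same grasp; the last joint's range is limited). The gripper opens to 85 mm and grips with 20 to 120 N. Pads are 22 mm wide; open, the fingers measure 114 mm over their backs; the gripper's body (76 mm by 85 mm) begins 54 mm behind the grasp point. The pads swing forward as they close: fully open they stand 13 mm farther back than shut.
Start: joints at [64.166, 12.628, 87.462, -0, 79.91, -7.225], TCP at [0.199, 0.592, 0.231] pointing down, gripper open.
Joint ranges: [-170.65, 170.65], [-52.31, 119.04], [5.05, 147.46], [-71.25, 251.25], [11.57, 151.72], [-153.62, 153.62]. Speed limits (degrees/s): [147.25, 147.25, 172.46, 180, 180, 180].

INTERFACE

Orientations are given as [roll, pitch, yaw] about the fixed x, y, z axes, in that order (R = Rz(yaw) Ry(pitch) Rx(roll)).
In Python, from cell import bot, cams gives the robot as it stands.
- The arm moves only by the tool drive_tool, never from a script. Its argument "deltas" is a list of rows, each an object of numbers: "gripper": the finger opening in m, from 0 to 0.0854; "x", "y", "z": the shift along the tool's x, y, z in m; "ax", "ay", "az": the turn, a rotation vector about the tool's x, y, z in rad. In form: [{"gripper": .., "x": .., "y": .., "z": .., "ax": .., "ay": .., "az": ..}, ...]. A call has 1 to 5 rows; each row shifts and turns the commanded pose from where the row before left it, along the tool's axes as they then stand; what a row does not reach is not made up. A row lasts 1/12 s, in which the tool goes at most 41.7 mm and 7.16 degrees, less where a joint would pass 70% of its speed; a pose out of reach is approached as far as the arm can. A call with a gripper value outside its range is refused whole. The fingers move at their own pace and stop on an object; "squeeze" is the grip in N (left out, the last holds). Time passes only in rows, so rows that do not move let the fingers close. It gives the time, the measured TCP pose, the force, the opening and the grip force at its end, in the units of the state.
- bot.read_state(): the state, without advancing time (a new reading comes with each control period).
- cams.get_image(name): name is "side" or "top" or "wrist"; returns (picture, depth): 384x512x3 uint8, red, green, blue; 384x512 float32, m along the optical axis (not along the pixel's ray), 0 where there is no reading.
- cams.get_calibration(name): a dict with "camera_matrix" (3x3 intrinsics, pixels), "D" ([k1, k2, p1, p2, k3] as OpenCV has them; the pictures are not rectified), "extrinsics" (4x4, takes a point from world to camera coordinates). Camera axes: x right, y down, z forward; pixel columns grow to the right and rows downward; lengths in m; the calibration is good to about 2 mm. A picture is of the moment at which its call begins: read the wrist's pose just before it. get_calibration takes no time and is no camera call; for the wrist camera it gives the pose at the moment of the call.
- bot.sign_off(): hands the job in; it is judged then, once.
The state is a dict: "t": time; "joint_positions": joint angles; "joint_vel": joint speeds; "tau": joint torques, N m; "ee_pos": TCP position; "tcp_rot": TCP orientation; "contact_force": force on the tool from outside, world axes, zero at the start; "torque": the same for the moment, N m; "opening": finger opening in m; "grip_force": force on a finger pad.
Only numpy, scipy, OpenCV 4.12 (cv2) and the standard library are available. Lean on these libraries where they do the work, as an engineer would, in place of code of your own. Each camera call takes 0.05 s, during which the arm holds its last target. There are 200 camera calls.

## Working session

There is one attempt and no reset: what is moved stays moved. The work goes in short steps, Python scripts to look and compute and a tool call to move; the robot and the scene stay as the last step left them, time stands still between calls to the robot, and variables do not carry over. Pictures are saved under pics/ and viewed, at most 14 in all, crops included, and the job is handed in when it is done.

Besides the shell and the picture viewer there is one more tool, called after "Request:" as name(argument=value, ...) on one line, values as JSON. drive_tool: Moves the arm, as the interface text tells. Its arguments: {"type":"object","properties":{"deltas":{"type":"array","items":{"type":"object","properties":{"gripper":{"type":"number"},"x":{"type":"number"},"y":{"type":"number"},"z":{"type":"number"},"ax":{"type":"number"},"ay":{"type":"number"},"az":{"type":"number"}}}},"squeeze":{"type":"number"}},"required":["deltas"]}

```bash
mkdir -p pics; ls
python3 - <<'E'
from cell import bot,cams
import cv2
s=bot.read_state();print(s)
for n in("top","side"):
    p,d=cams.get_image(n);cv2.imwrite(f"pics/{n}0.png",p[:,:,::-1]);import numpy as np;np.save(n+"d.npy",d)
    print(cams.get_calibration(n))
E
```

```text
pics
{'t': 0.0, 'joint_positions': array([ 6.41652084e+01,  1.26746724e+01,  8.75263097e+01,  2.60225798e-04,
        7.99110293e+01, -7.22377812e+00]), 'joint_vel': array([-0.03412432, -0.01867497, -0.02961251,  0.0345013 ,  0.00914044,
       -0.01172229]), 'tau': array([ 1.00335223e-03, -4.96909475e+01, -3.89390409e+01, -2.04832936e-04,
        1.10823454e-02, -1.59962036e-05]), 'ee_pos': array([0.19918407, 0.59176495, 0.23020038]), 'tcp_rot': array([-1.79888910e+02, -1.43389317e-02,  1.61388927e+02]), 'contact_force': array([-0.65886547,  1.10730246, -0.39017096]), 'torque': array([0.02846767, 0.02493027, 0.01149758]), 'grip_force': 0.0, 'opening': 0.08534774456441967}
{'camera_matrix': array([[460.61503397,   0.        , 258.67759888],
       [  0.        , 460.61503397, 196.20962617],
       [  0.        ,   0.        ,   1.        ]]), 'D': array([-0.02743855,  0.        ,  0.        ,  0.        ,  0.        ]), 'extrinsics': array([[ 0.01419581, -0.99966052, -0.0218479 ,  0.0097985 ],
       [-0.98112091, -0.00971115, -0.19315138,  0.51920159],
       [ 0.19287364,  0.02417737, -0.98092569,  1.23207299],
       [ 0.        ,  0.        ,  0.        ,  1.        ]])}
{'camera_matrix': array([[496.16729574,   0.        , 264.13659267],
       [  0.        , 496.16729574, 187.23665835],
       [  0.        ,   0.        ,   1.        ]]), 'D': array([-0.06651585,  0.        ,  0.        ,  0.        ,  0.        ]), 'extrinsics': array([[ 0.99750474, -0.0675534 , -0.02051423, -0.51532428],
       [-0.05371871, -0.53770099, -0.84142257,  0.07034938],
       [ 0.04581043,  0.840425  , -0.53998817,  1.4779099 ],
       [ 0.        ,  0.        ,  0.        ,  1.        ]])}
```

View pics/top0.png

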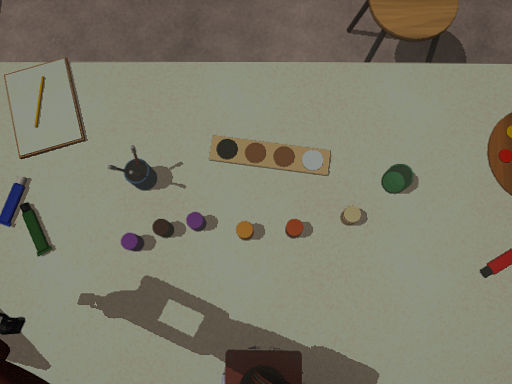

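View pics/side0.png

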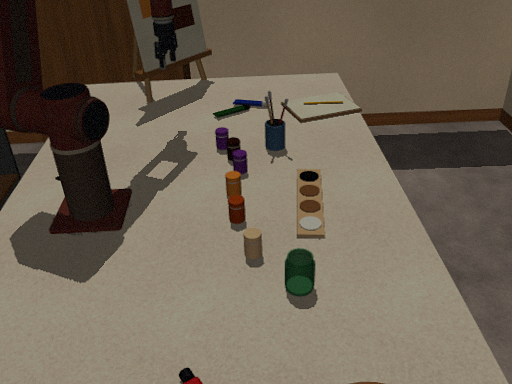

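Top view: the black disc is at (227,149), the corks at (256,153) and (284,156), and white at (312,160). The jars are pale (352,215), rust (294,228), light orange (245,230) and very dark brown (163,228). The jars at (131,242) and (196,221) are purple decoys. I'll confirm with an enlarged crop and measure from the depth image.

```bash
cat > h.py <<'E'
import numpy as np,cv2
from cell import bot,cams
def world(n,uv,z):
    "pixels -> world on plane z"
    c=cams.get_calibration(n);E=c["extrinsics"];R,t=E[:3,:3],E[:3,3]
    p=cv2.undistortPoints(np.array(uv,float).reshape(-1,1,2),c["camera_matrix"],c["D"]).reshape(-1,2)
    r=np.c_[p,np.ones(len(p))]@R;o=-R.T@t
    return o+r*((z-o[2])/r[:,2])[:,None]
def cloud(n,d):
    c=cams.get_calibration(n);E=c["extrinsics"];R,t=E[:3,:3],E[:3,3]
    h,w=d.shape;uv=np.stack(np.meshgrid(np.arange(w),np.arange(h)),-1).reshape(-1,1,2).astype(float)
    p=cv2.undistortPoints(uv,c["camera_matrix"],c["D"]).reshape(-1,2)
    return ((np.c_[p,np.ones(len(p))]*d.reshape(-1,1)-t)@R).reshape(h,w,3)
E
python3 - <<'E'
from h import *
d=np.load("topd.npy");W=cloud("top",d);im=cv2.imread("pics/top0.png")
m=((W[...,2]>.055)&(W[...,2]<.085)&(d>0)).astype(np.uint8)
n,l,s,c=cv2.connectedComponentsWithStats(m)
for i in range(1,n):
    if s[i,4]>40 and s[i,0]<420 and 190<c[i,1]<260:
        P=W[l==i];q,r=cv2.minEnclosingCircle(P[:,:2].astype(np.float32))
        print(c[i].round(1),s[i,4],"mean",P.mean(0).round(4),"circ",np.round(q,4),round(r,4),world("top",[c[i]],.07).round(4), im[l==i].mean(0).round())
# discs
g=cv2.cvtColor(im,cv2.COLOR_BGR2HSV)
for u,v in[(227,149),(256,153),(284,156),(312,160)]:
    ref=cv2.cvtColor(im,cv2.COLOR_BGR2LAB).astype(float)
    dd=np.linalg.norm(ref-np.median(ref[v-3:v+4,u-3:u+4].reshape(-1,3),0),axis=2)<18
    k=np.zeros_like(dd);k[v-14:v+15,u-14:u+15]=1
    n,l,s,c=cv2.connectedComponentsWithStats((dd&k).astype(np.uint8));i=l[v,u]
    print("disc",c[i].round(1),s[i],world("top",[c[i]],.015).round(4),W[v-3:v+4,u-3:u+4].reshape(-1,3).mean(0).round(4))
cv2.imwrite("pics/crop.png",cv2.resize(im[120:260,110:430],None,fx=2.5,fy=2.5,interpolation=cv2.INTER_CUBIC))
E
```

```text
[351.5 214.2] 245 mean [ 0.4682 -0.2372  0.0694] circ [ 0.4687 -0.2382] 0.0236 [[ 0.4681 -0.2371  0.07  ]] [ 92. 127. 138.]
[194.3 220.3] 239 mean [0.4468 0.19   0.0695] circ [0.4472 0.1909] 0.024 [[0.4467 0.1899 0.07  ]] [95. 54. 87.]
[160.6 227.1] 242 mean [0.427  0.2817 0.0693] circ [0.4274 0.2828] 0.0237 [[0.4269 0.2815 0.07  ]] [37. 45. 57.]
[294.  227.4] 235 mean [ 0.4304 -0.0812  0.0701] circ [ 0.431  -0.0806] 0.0234 [[ 0.4304 -0.0812  0.07  ]] [ 32.  59. 124.]
[244.  229.6] 237 mean [0.4229 0.0541 0.0698] circ [0.4234 0.0546] 0.0234 [[0.4229 0.0541 0.07  ]] [ 40.  97. 141.]
[129.4 241.3] 232 mean [0.3872 0.3648 0.0693] circ [0.3873 0.3672] 0.0235 [[0.3872 0.3646 0.07  ]] [95. 50. 86.]
disc [226.9 148.5] [217 139  21  20 323] [[0.6675 0.112  0.015 ]] [0.6662 0.1118 0.0147]
disc [255.2 152.5] [245 143  21  20 342] [[0.656  0.0291 0.015 ]] [0.6547 0.0266 0.0144]
disc [283.7 156.3] [274 147  21  20 338] [[ 0.6451 -0.0543  0.015 ]] [ 0.6463 -0.0551  0.0143]
disc [312.2 159.5] [302 150  21  20 340] [[ 0.6364 -0.1368  0.015 ]] [ 0.6347 -0.1364  0.015 ]
```

View pics/crop.png

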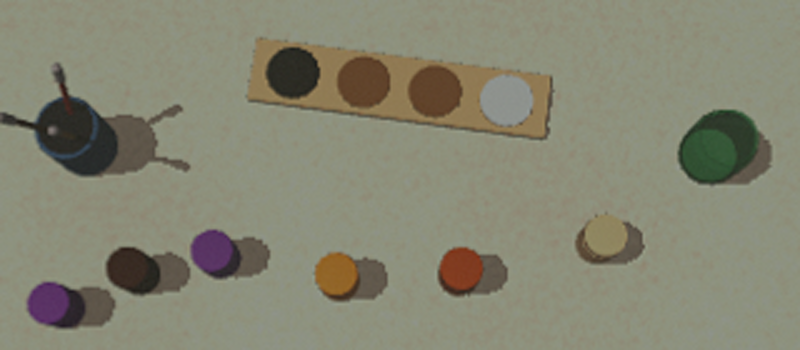

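The crop confirms it: dark brown is at crop (133,270) between two purple jars, and orange, rust and pale are distinct. The measured tops are at 0.070 m with radius 23.5 mm, and the discs are 84 mm apart, all as they should be. I'll put the dark jar first, closing across the row (yaw about 82.9°).

Request:
drive_tool(deltas=[{"az":0.12,"gripper":0.085},{"az":0.12},{"az":0.12},{"az":0.12},{"az":0.12}], squeeze=40)

```text
invalid input at $.deltas[0]: expected keys gripper, x, y, z, ax, ay, az
```

Request:
drive_tool(deltas=[{"az":0.12},{"az":0.12},{"az":0.12},{"az":0.12},{"az":0.12}])

```text
invalid input at $.deltas[0]: expected keys gripper, x, y, z, ax, ay, az
```

Request:
drive_tool(deltas=[{"az":0.12},{"az":0.05},{"x":0},{"x":0}])

```text
invalid input at $.deltas[0]: expected keys gripper, x, y, z, ax, ay, az
```

Request:
drive_tool(deltas=[{"gripper":0.085,"x":0,"y":0,"z":0,"ax":0,"ay":0,"az":0.12},{"gripper":0.085,"x":0,"y":0,"z":0,"ax":0,"ay":0,"az":0.12},{"gripper":0.085,"x":0,"y":0,"z":0,"ax":0,"ay":0,"az":0.12},{"gripper":0.085,"x":0,"y":0,"z":0,"ax":0,"ay":0,"az":0.12},{"gripper":0.085,"x":0,"y":0,"z":0,"ax":0,"ay":0,"az":0.12}], squeeze=40)

```text
t: 0.52
ee_pos: [0.1993, 0.592, 0.2307]
tcp_rot: [-179.9, 0.0, 126.7]
contact_force: [-0.3, 0.0, -0.0]
opening: 0.0854
grip_force: 0.0
```

Request:
drive_tool(deltas=[{"gripper":0.085,"x":0,"y":0,"z":0,"ax":0,"ay":0,"az":0.12},{"gripper":0.085,"x":0,"y":0,"z":0,"ax":0,"ay":0,"az":0.12},{"gripper":0.085,"x":0,"y":0,"z":0,"ax":0,"ay":0,"az":0.12},{"gripper":0.085,"x":0,"y":0,"z":0,"ax":0,"ay":0,"az":0.12},{"gripper":0.085,"x":0,"y":0,"z":0,"ax":0,"ay":0,"az":0.12}])

```text
t: 0.93
ee_pos: [0.1993, 0.592, 0.2306]
tcp_rot: [-180.0, 0.1, 92.3]
contact_force: [-0.3, 0.7, -0.9]
opening: 0.0847
grip_force: 0.0
```

Request:
drive_tool(deltas=[{"gripper":0.085,"x":0,"y":0,"z":0,"ax":0,"ay":0,"az":0.12},{"gripper":0.085,"x":0,"y":0,"z":0,"ax":0,"ay":0,"az":0.05},{"gripper":0.085,"x":0,"y":0,"z":0,"ax":0,"ay":0,"az":0},{"gripper":0.085,"x":0,"y":0,"z":0,"ax":0,"ay":0,"az":0}])

```text
t: 1.27
ee_pos: [0.1993, 0.5921, 0.2308]
tcp_rot: [-180.0, 0.1, 83.0]
contact_force: [0.4, -0.4, 0.4]
opening: 0.0846
grip_force: 0.0
```

Request:
drive_tool(deltas=[{"gripper":0.085,"x":-0.0233,"y":0.0221,"z":0,"ax":0,"ay":0,"az":0},{"gripper":0.085,"x":-0.0233,"y":0.0221,"z":0,"ax":0,"ay":0,"az":0},{"gripper":0.085,"x":-0.0233,"y":0.0221,"z":0,"ax":0,"ay":0,"az":0},{"gripper":0.085,"x":-0.0233,"y":0.0221,"z":0,"ax":0,"ay":0,"az":0},{"gripper":0.085,"x":-0.0233,"y":0.0221,"z":0,"ax":0,"ay":0,"az":0}])

```text
t: 1.68
ee_pos: [0.2951, 0.4618, 0.2311]
tcp_rot: [-180.0, 0.0, 83.0]
contact_force: [0.4, 0.9, 0.5]
opening: 0.0854
grip_force: 0.0
```

Request:
drive_tool(deltas=[{"gripper":0.085,"x":-0.0233,"y":0.0221,"z":0,"ax":0,"ay":0,"az":0},{"gripper":0.085,"x":-0.0233,"y":0.0221,"z":0,"ax":0,"ay":0,"az":0},{"gripper":0.085,"x":-0.0233,"y":0.0221,"z":0,"ax":0,"ay":0,"az":0},{"gripper":0.085,"x":-0.0233,"y":0.0221,"z":0,"ax":0,"ay":0,"az":0},{"gripper":0.085,"x":-0.0233,"y":0.0221,"z":0,"ax":0,"ay":0,"az":0}])

```text
t: 2.1
ee_pos: [0.3905, 0.3324, 0.2313]
tcp_rot: [180.0, -0.0, 83.0]
contact_force: [0.0, 0.8, -0.0]
opening: 0.0853
grip_force: 0.0
```

Request:
drive_tool(deltas=[{"gripper":0.085,"x":-0.0233,"y":0.0221,"z":0.0,"ax":0,"ay":0,"az":0},{"gripper":0.085,"x":-0.0233,"y":0.0221,"z":0.0,"ax":0,"ay":0,"az":0},{"gripper":0.085,"x":0,"y":0,"z":0.03,"ax":0,"ay":0,"az":0},{"gripper":0.085,"x":0,"y":0,"z":0.03,"ax":0,"ay":0,"az":0},{"gripper":0.085,"x":0,"y":0,"z":0.02,"ax":0,"ay":0,"az":0}])

```text
t: 2.52
ee_pos: [0.4276, 0.2808, 0.149]
tcp_rot: [-179.9, 0.1, 82.9]
contact_force: [-0.6, -0.1, -1.0]
opening: 0.0849
grip_force: 0.0
```

Run:
```python
from h import *
p,d=cams.get_image("wrist");print(bot.read_state()["ee_pos"]);cv2.imwrite("pics/w1.png",p[:,:,::-1])
W=cloud("wrist",d);m=((W[...,2]>.055)&(W[...,2]<.085)&(d>0)&(abs(W[...,0]-.427)<.04)&(abs(W[...,1]-.282)<.04))
P=W[m];print(m.sum(),P.mean(0).round(4),np.percentile(P,[2,98],axis=0).round(4))
```

```text
[0.42500942 0.27995465 0.14496872]
2445 [0.4253 0.285  0.0667] [[0.4043 0.2632 0.0592]
 [0.4462 0.3055 0.0684]]
```

View pics/w1.png

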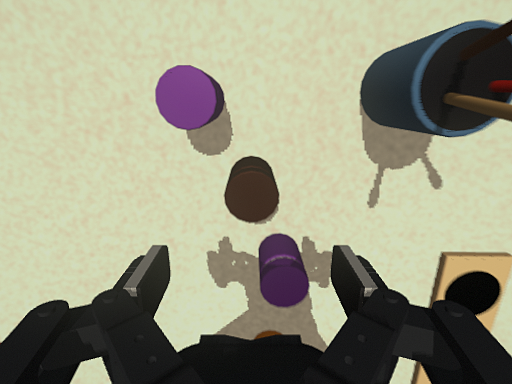

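The dark brown jar is at (251,190), centred between the fingers. The purple jars, at (187,97) and (282,270), are clear of the fingers, so I'll descend and grip.

Request:
drive_tool(deltas=[{"gripper":0.085,"x":0.003,"y":0.001,"z":0.03,"ax":0,"ay":0,"az":0},{"gripper":0.085,"x":0,"y":0,"z":0.03,"ax":0,"ay":0,"az":0},{"gripper":0.085,"x":0,"y":0,"z":0.03,"ax":0,"ay":0,"az":0},{"gripper":0.085,"x":0,"y":0,"z":0.03,"ax":0,"ay":0,"az":0},{"gripper":0.085,"x":0,"y":0,"z":0,"ax":0,"ay":0,"az":0}])

```text
t: 2.98
ee_pos: [0.425, 0.283, 0.0261]
tcp_rot: [-179.5, 0.3, 83.0]
contact_force: [-0.9, -0.4, -0.9]
opening: 0.0853
grip_force: 0.0
```

Request:
drive_tool(deltas=[{"gripper":0.04,"x":0,"y":0,"z":0,"ax":0,"ay":0,"az":0},{"gripper":0.04,"x":0,"y":0,"z":0,"ax":0,"ay":0,"az":0},{"gripper":0.04,"x":0,"y":0,"z":0,"ax":0,"ay":0,"az":0},{"gripper":0.04,"x":0,"y":0,"z":0,"ax":0,"ay":0,"az":0},{"gripper":0.04,"x":0,"y":0,"z":0,"ax":0,"ay":0,"az":0}])

```text
t: 3.4
ee_pos: [0.4315, 0.286, 0.0342]
tcp_rot: [179.8, -0.2, 82.9]
contact_force: [-0.6, 0.4, 7.1]
opening: 0.0463
grip_force: 41.2
```

Run:
```python
from h import *
for i in range(3):
    p,d=cams.get_image("side");s=bot.read_state();print(s["t"],s["ee_pos"].round(4),s["contact_force"].round(1),s["joint_positions"].round(2),s["grip_force"],s["opening"])
cv2.imwrite("pics/s1.png",cv2.resize(p[90:250,150:350,::-1],None,fx=3.5,fy=3.5))
```

```text
3.45 [0.4315 0.286  0.0342] [-0.9 -0.8  6.8] [2.4800e+01 1.1550e+01 1.1198e+02 1.0000e-02 5.6180e+01 3.1890e+01] 41.20164155960083 0.04601652235850509
3.5 [0.4314 0.286  0.0342] [-1.4 -0.1  7.3] [2.4800e+01 1.1550e+01 1.1199e+02 1.0000e-02 5.6180e+01 3.1880e+01] 41.20135545730591 0.04590780865133725
3.55 [0.4314 0.286  0.0342] [-0.8  0.2  7.4] [2.4800e+01 1.1550e+01 1.1199e+02 1.0000e-02 5.6190e+01 3.1890e+01] 41.20250701904297 0.045772142074802825
```

View pics/s1.png

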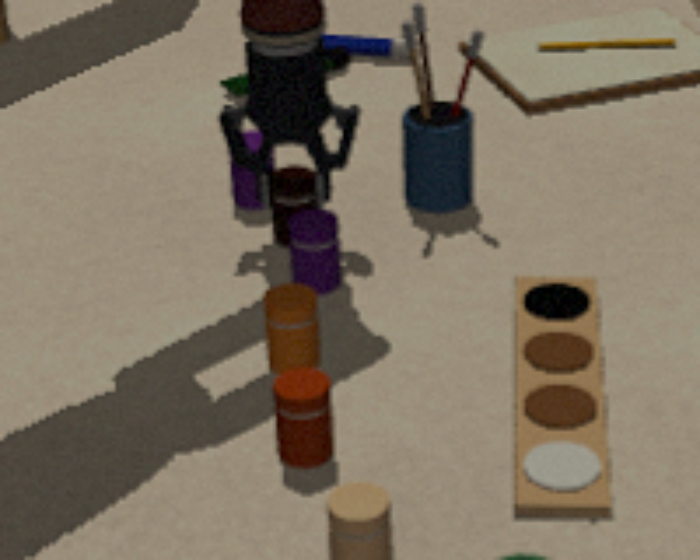

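It's gripped (opening 46 mm), though the arm yielded a few mm as the pads swung. I'll lift and check.

Request:
drive_tool(deltas=[{"gripper":0.04,"x":0,"y":0,"z":-0.02,"ax":0,"ay":0,"az":0},{"gripper":0.04,"x":0,"y":0,"z":-0.03,"ax":0,"ay":0,"az":0},{"gripper":0.04,"x":0,"y":0,"z":-0.03,"ax":0,"ay":0,"az":0},{"gripper":0.04,"x":0,"y":0,"z":-0.02,"ax":0,"ay":0,"az":0},{"gripper":0.04,"x":0,"y":0,"z":0,"ax":0,"ay":0,"az":0}])

```text
t: 3.97
ee_pos: [0.4331, 0.2867, 0.138]
tcp_rot: [179.5, -0.3, 82.9]
contact_force: [1.1, 1.4, -1.1]
opening: 0.0464
grip_force: 41.8
```

Run:
```python
from h import *
p,d=cams.get_image("side");s=bot.read_state();print(s["t"],s["ee_pos"].round(4),s["contact_force"].round(1),s["tcp_rot"].round(2))
cv2.imwrite("pics/s2.png",cv2.resize(p[60:200,180:330,::-1],None,fx=4,fy=4))
p,d=cams.get_image("wrist");cv2.imwrite("pics/w2.png",p[:,:,::-1])
```

```text
4.0167 [0.4318 0.286  0.1352] [-0.5  0.4 -1.9] [179.62  -0.23  82.91]
```

View pics/s2.png

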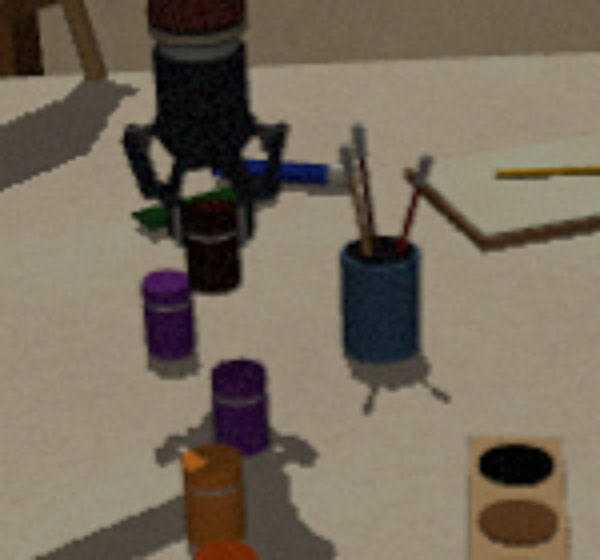

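Held upright with its underside about 0.10 m up. Next it goes over the black disc.

Request:
drive_tool(deltas=[{"gripper":0.04,"x":-0.008,"y":0.0148,"z":0,"ax":0,"ay":0,"az":0},{"gripper":0.04,"x":-0.0159,"y":0.0283,"z":0,"ax":0,"ay":0,"az":0},{"gripper":0.04,"x":-0.0159,"y":0.0283,"z":0,"ax":0,"ay":0,"az":0},{"gripper":0.04,"x":-0.0159,"y":0.0283,"z":0,"ax":0,"ay":0,"az":0},{"gripper":0.04,"x":-0.0159,"y":0.0283,"z":0,"ax":0,"ay":0,"az":0}])

```text
t: 4.48
ee_pos: [0.5472, 0.1968, 0.1292]
tcp_rot: [-179.8, 0.1, 82.9]
contact_force: [0.0, 0.9, -1.1]
opening: 0.046
grip_force: 41.8
```

Request:
drive_tool(deltas=[{"gripper":0.04,"x":-0.0159,"y":0.0283,"z":0,"ax":0,"ay":0,"az":0},{"gripper":0.04,"x":-0.0159,"y":0.0283,"z":0,"ax":0,"ay":0,"az":0},{"gripper":0.04,"x":-0.0159,"y":0.0283,"z":0,"ax":0,"ay":0,"az":0},{"gripper":0.04,"x":-0.0159,"y":0.0283,"z":0,"ax":0,"ay":0,"az":0},{"gripper":0.04,"x":-0.0079,"y":0.0136,"z":0,"ax":0,"ay":0,"az":0}])

```text
t: 4.9
ee_pos: [0.6659, 0.1084, 0.1289]
tcp_rot: [-179.9, 0.1, 82.8]
contact_force: [-0.6, -0.6, -1.5]
opening: 0.0459
grip_force: 41.9
```

Request:
drive_tool(deltas=[{"gripper":0.04,"x":0,"y":0,"z":0,"ax":0,"ay":0,"az":0},{"gripper":0.04,"x":0,"y":0,"z":0,"ax":0,"ay":0,"az":0}])

```text
t: 5.07
ee_pos: [0.6635, 0.1106, 0.1287]
tcp_rot: [-179.8, 0.0, 82.8]
contact_force: [-0.0, 0.1, -2.1]
opening: 0.0462
grip_force: 41.9
```

Run:
```python
from h import *
s=bot.read_state();print(s["t"],s["ee_pos"].round(4),s["contact_force"].round(1),s["tcp_rot"].round(2))
p,d=cams.get_image("top");cv2.imwrite("pics/t2.png",p[:,:,::-1])
# jar side cloud from side camera between underside and fingers
p,d=cams.get_image("side");W=cloud("side",d)
m=(d>0)&(abs(W[...,0]-.667)<.05)&(abs(W[...,1]-.1125)<.05)&(W[...,2]>.08)&(W[...,2]<.125)
for z in np.arange(.085,.13,.008):
    q=W[m&(abs(W[...,2]-z)<.004)]
    if len(q)>5: print(z.round(3),len(q),q.min(0).round(4),q.max(0).round(4),q.mean(0).round(4))
```

```text
5.0667 [0.6635 0.1106 0.1287] [-0.   0.1 -2.1] [-1.7977e+02  2.0000e-02  8.2800e+01]
0.093 10 [0.6409 0.0819 0.0928] [0.6766 0.1056 0.0969] [0.6599 0.0899 0.0951]
0.101 35 [0.6406 0.0794 0.0972] [0.6829 0.1055 0.1048] [0.661  0.0898 0.101 ]
0.109 37 [0.6403 0.0753 0.1053] [0.6828 0.1063 0.1129] [0.6596 0.0891 0.1096]
0.117 32 [0.6408 0.0818 0.1132] [0.6822 0.11   0.1205] [0.6577 0.0908 0.1168]
0.125 20 [0.6405 0.0799 0.1212] [0.6824 0.1067 0.1249] [0.6633 0.0901 0.1226]
```

Request:
drive_tool(deltas=[{"gripper":0.04,"x":0.004,"y":0.0045,"z":0.02,"ax":0,"ay":0,"az":0},{"gripper":0.04,"x":0,"y":0,"z":0.025,"ax":0,"ay":0,"az":0},{"gripper":0.04,"x":0,"y":0,"z":0.02,"ax":0,"ay":0,"az":0},{"gripper":0.04,"x":0,"y":0,"z":0.005,"ax":0,"ay":0,"az":0},{"gripper":0.04,"x":0,"y":0,"z":0,"ax":0,"ay":0,"az":0}])

```text
t: 5.58
ee_pos: [0.6665, 0.1157, 0.0585]
tcp_rot: [-179.7, 0.1, 83.0]
contact_force: [-0.6, -0.7, -1.1]
opening: 0.0465
grip_force: 41.8
```

Request:
drive_tool(deltas=[{"gripper":0.04,"x":0,"y":0,"z":0.003,"ax":0,"ay":0,"az":0},{"gripper":0.04,"x":0,"y":0,"z":0,"ax":0,"ay":0,"az":0}])

```text
t: 5.75
ee_pos: [0.6702, 0.1152, 0.0596]
tcp_rot: [179.9, -0.0, 82.9]
contact_force: [0.3, 0.1, -1.1]
opening: 0.0459
grip_force: 41.8
```

Request:
drive_tool(deltas=[{"gripper":0.04,"x":0,"y":0,"z":0,"ax":0,"ay":0,"az":0},{"gripper":0.04,"x":0,"y":0,"z":0,"ax":0,"ay":0,"az":0},{"gripper":0.04,"x":0,"y":0,"z":0,"ax":0,"ay":0,"az":0}])

```text
t: 6.0
ee_pos: [0.6702, 0.1148, 0.0595]
tcp_rot: [179.9, -0.0, 82.9]
contact_force: [-0.2, 0.1, -0.8]
opening: 0.0462
grip_force: 41.8
```

```bash
cat >> h.py <<'E'
def jar(x,y,zlo,zhi):
    "centre of a jar about (x,y) from the side camera, slices between zlo and zhi"
    s=bot.read_state();print(s["t"],s["ee_pos"].round(4),s["contact_force"].round(1))
    p,d=cams.get_image("side");W=cloud("side",d)
    m=(d>0)&(abs(W[...,0]-x)<.04)&(abs(W[...,1]-y)<.035)&(W[...,2]>zlo)&(W[...,2]<zhi);Q=W[m]
    a,b=np.percentile(Q[:,0],[1,99]);print(len(Q),"x",((a+b)/2).round(4),"w",(b-a).round(4),"y",(Q[:,1].mean()+.01845).round(4),"zmin",np.percentile(Q[:,2],2).round(4))
    return p
E
python3 - <<'E'
from h import *
p=jar(.667,.1125,.019,.05)
for i in range(2): cams.get_image("side");print(bot.read_state()["ee_pos"].round(4))
E
```

```text
6.0 [0.6702 0.1148 0.0595] [-0.2  0.1 -0.8]
104 x 0.6702 w 0.0444 y 0.1116 zmin 0.0222
[0.6699 0.1148 0.059 ]
[0.6697 0.1148 0.0588]
```

Request:
drive_tool(deltas=[{"gripper":0.04,"x":0.001,"y":-0.003,"z":0.004,"ax":0,"ay":0,"az":0},{"gripper":0.04,"x":0,"y":0,"z":0.004,"ax":0,"ay":0,"az":0},{"gripper":0.04,"x":0,"y":0,"z":0,"ax":0,"ay":0,"az":0},{"gripper":0.04,"x":0,"y":0,"z":0,"ax":0,"ay":0,"az":0},{"gripper":0.04,"x":0,"y":0,"z":0,"ax":0,"ay":0,"az":0}])

```text
t: 6.57
ee_pos: [0.6664, 0.1162, 0.0499]
tcp_rot: [-180.0, 0.0, 82.9]
contact_force: [0.9, -0.1, -1.5]
opening: 0.0463
grip_force: 41.8
```

Run:
```python
from h import *
p=jar(.667,.1125,.018,.045)
```

```text
6.5667 [0.6664 0.1162 0.0499] [ 0.9 -0.1 -1.5]
99 x 0.6654 w 0.0412 y 0.113 zmin 0.0188
```

Request:
drive_tool(deltas=[{"gripper":0.04,"x":0,"y":0,"z":0.002,"ax":0,"ay":0,"az":0},{"gripper":0.04,"x":0,"y":0,"z":0,"ax":0,"ay":0,"az":0},{"gripper":0.04,"x":0,"y":0,"z":0,"ax":0,"ay":0,"az":0}])

```text
t: 6.87
ee_pos: [0.667, 0.1161, 0.0493]
tcp_rot: [180.0, -0.0, 82.9]
contact_force: [-2.7, -0.6, 5.0]
opening: 0.046
grip_force: 42.2
```

Contact at +5 N, so it's seated. I'll release gently and rise.

Request:
drive_tool(deltas=[{"gripper":0.05,"x":0,"y":0,"z":0,"ax":0,"ay":0,"az":0},{"gripper":0.06,"x":0,"y":0,"z":0,"ax":0,"ay":0,"az":0},{"gripper":0.085,"x":0,"y":0,"z":0,"ax":0,"ay":0,"az":0},{"gripper":0.085,"x":0,"y":0,"z":0,"ax":0,"ay":0,"az":0},{"gripper":0.085,"x":0,"y":0,"z":0,"ax":0,"ay":0,"az":0}])

```text
t: 7.28
ee_pos: [0.6666, 0.1162, 0.0481]
tcp_rot: [-180.0, 0.0, 82.9]
contact_force: [0.1, -0.0, -0.3]
opening: 0.0852
grip_force: 0.0
```

Request:
drive_tool(deltas=[{"gripper":0.085,"x":0,"y":0,"z":-0.025,"ax":0,"ay":0,"az":0},{"gripper":0.085,"x":0,"y":0,"z":-0.03,"ax":0,"ay":0,"az":0},{"gripper":0.085,"x":0,"y":0,"z":-0.03,"ax":0,"ay":0,"az":0},{"gripper":0.085,"x":0,"y":0,"z":-0.015,"ax":0,"ay":0,"az":0},{"gripper":0.085,"x":0,"y":0,"z":0,"ax":0,"ay":0,"az":0}])

```text
t: 7.7
ee_pos: [0.6698, 0.1164, 0.1538]
tcp_rot: [179.5, -0.1, 82.9]
contact_force: [0.4, -0.0, 0.4]
opening: 0.0849
grip_force: 0.0
```

Run:
```python
from h import *
p=jar(.667,.1125,.02,.06)
```

```text
7.7 [0.6698 0.1164 0.1538] [ 0.4 -0.   0.4]
164 x 0.6671 w 0.0446 y 0.1128 zmin 0.021
```

The dark jar stands at (0.667, 0.113) on the black disc. The rust jar is next.

Request:
drive_tool(deltas=[{"gripper":0.085,"x":-0.0226,"y":-0.0212,"z":0,"ax":0,"ay":0,"az":0},{"gripper":0.085,"x":-0.0226,"y":-0.0212,"z":0,"ax":0,"ay":0,"az":0},{"gripper":0.085,"x":-0.0226,"y":-0.0212,"z":0,"ax":0,"ay":0,"az":0},{"gripper":0.085,"x":-0.0226,"y":-0.0212,"z":0,"ax":0,"ay":0,"az":0},{"gripper":0.085,"x":-0.0226,"y":-0.0212,"z":0,"ax":0,"ay":0,"az":0}])

```text
t: 8.17
ee_pos: [0.5447, 0.0166, 0.1454]
tcp_rot: [-179.8, 0.0, 82.9]
contact_force: [-0.5, 0.1, -0.2]
opening: 0.0855
grip_force: 0.0
```

Request:
drive_tool(deltas=[{"gripper":0.085,"x":-0.0226,"y":-0.0212,"z":0,"ax":0,"ay":0,"az":0},{"gripper":0.085,"x":-0.0226,"y":-0.0212,"z":0,"ax":0,"ay":0,"az":0},{"gripper":0.085,"x":-0.0226,"y":-0.0212,"z":0,"ax":0,"ay":0,"az":0},{"gripper":0.085,"x":-0.0226,"y":-0.0212,"z":0,"ax":0,"ay":0,"az":0},{"gripper":0.085,"x":-0.0226,"y":-0.0212,"z":0,"ax":0,"ay":0,"az":0}])

```text
t: 8.58
ee_pos: [0.4257, -0.082, 0.1459]
tcp_rot: [-179.8, -0.0, 82.9]
contact_force: [-0.5, -0.1, -0.5]
opening: 0.085
grip_force: 0.0
```

Request:
drive_tool(deltas=[{"gripper":0.085,"x":0,"y":0,"z":0,"ax":0,"ay":0,"az":0},{"gripper":0.085,"x":0,"y":0,"z":0.025,"ax":0,"ay":0,"az":0},{"gripper":0.085,"x":0,"y":0,"z":0,"ax":0,"ay":0,"az":0},{"gripper":0.085,"x":0,"y":0,"z":0,"ax":0,"ay":0,"az":0}])

```text
t: 8.92
ee_pos: [0.4263, -0.081, 0.121]
tcp_rot: [-179.7, -0.1, 82.9]
contact_force: [-0.7, -0.8, -0.1]
opening: 0.0852
grip_force: 0.0
```

Run:
```python
from h import *
p=jar(.431,-.081,.008,.06)
p=jar(.423,.054,.008,.06)
p=jar(.468,-.2375,.008,.06)
```

```text
8.9167 [ 0.4263 -0.081   0.121 ] [-0.7 -0.8 -0.1]
246 x 0.4334 w 0.0458 y -0.0811 zmin 0.0098
8.9667 [ 0.4274 -0.0812  0.1222] [ 0.1 -0.  -0.2]
218 x 0.4264 w 0.0456 y 0.0549 zmin 0.0097
9.0167 [ 0.4281 -0.0814  0.123 ] [ 0.   0.8 -0. ]
279 x 0.471 w 0.0442 y -0.2381 zmin 0.009
```

Request:
drive_tool(deltas=[{"gripper":0.085,"x":0.002,"y":0.0055,"z":0.02,"ax":0,"ay":0,"az":0},{"gripper":0.085,"x":0,"y":0,"z":0.03,"ax":0,"ay":0,"az":0},{"gripper":0.085,"x":0,"y":0,"z":0.03,"ax":0,"ay":0,"az":0},{"gripper":0.085,"x":0,"y":0,"z":0.017,"ax":0,"ay":0,"az":0},{"gripper":0.085,"x":0,"y":0,"z":0,"ax":0,"ay":0,"az":0}])

```text
t: 9.48
ee_pos: [0.4314, -0.0792, 0.0231]
tcp_rot: [-179.6, -0.1, 82.9]
contact_force: [-0.2, 0.5, -0.2]
opening: 0.0847
grip_force: 0.0
```

Request:
drive_tool(deltas=[{"gripper":0.085,"x":0,"y":0,"z":0,"ax":0,"ay":0,"az":0},{"gripper":0.085,"x":0,"y":0,"z":0,"ax":0,"ay":0,"az":0},{"gripper":0.085,"x":0,"y":0,"z":0,"ax":0,"ay":0,"az":0}])

```text
t: 9.73
ee_pos: [0.4358, -0.0811, 0.0282]
tcp_rot: [179.8, 0.0, 82.9]
contact_force: [0.0, -0.2, -0.7]
opening: 0.0852
grip_force: 0.0
```

Request:
drive_tool(deltas=[{"gripper":0.04,"x":0,"y":0,"z":0,"ax":0,"ay":0,"az":0},{"gripper":0.04,"x":0,"y":0,"z":0,"ax":0,"ay":0,"az":0},{"gripper":0.04,"x":0,"y":0,"z":0,"ax":0,"ay":0,"az":0},{"gripper":0.04,"x":0,"y":0,"z":0,"ax":0,"ay":0,"az":0},{"gripper":0.04,"x":0,"y":0,"z":0,"ax":0,"ay":0,"az":0}])

```text
t: 10.15
ee_pos: [0.4345, -0.0808, 0.0271]
tcp_rot: [179.9, 0.0, 82.9]
contact_force: [-1.3, 0.7, 5.1]
opening: 0.046
grip_force: 40.4
```

Request:
drive_tool(deltas=[{"gripper":0.04,"x":0,"y":0,"z":-0.02,"ax":0,"ay":0,"az":0},{"gripper":0.04,"x":0,"y":0,"z":-0.03,"ax":0,"ay":0,"az":0},{"gripper":0.04,"x":0,"y":0,"z":-0.03,"ax":0,"ay":0,"az":0},{"gripper":0.04,"x":0,"y":0,"z":-0.02,"ax":0,"ay":0,"az":0},{"gripper":0.04,"x":0,"y":0,"z":0,"ax":0,"ay":0,"az":0}])

```text
t: 10.57
ee_pos: [0.437, -0.0817, 0.131]
tcp_rot: [179.5, 0.1, 82.9]
contact_force: [-0.1, -0.7, -1.3]
opening: 0.0457
grip_force: 41.8
```

Request:
drive_tool(deltas=[{"gripper":0.04,"x":0.0085,"y":0.0129,"z":0,"ax":0,"ay":0,"az":0},{"gripper":0.04,"x":0.0171,"y":0.0258,"z":0,"ax":0,"ay":0,"az":0},{"gripper":0.04,"x":0.0171,"y":0.0258,"z":0,"ax":0,"ay":0,"az":0},{"gripper":0.04,"x":0.0171,"y":0.0258,"z":0,"ax":0,"ay":0,"az":0},{"gripper":0.04,"x":0.0171,"y":0.0258,"z":0,"ax":0,"ay":0,"az":0}])

```text
t: 10.98
ee_pos: [0.559, -0.0178, 0.1246]
tcp_rot: [-179.9, -0.0, 82.9]
contact_force: [1.3, 0.0, -1.2]
opening: 0.0461
grip_force: 41.9
```

Request:
drive_tool(deltas=[{"gripper":0.04,"x":0.0171,"y":0.0258,"z":0,"ax":0,"ay":0,"az":0},{"gripper":0.04,"x":0.0171,"y":0.0258,"z":0,"ax":0,"ay":0,"az":0},{"gripper":0.04,"x":0.0171,"y":0.0258,"z":0,"ax":0,"ay":0,"az":0},{"gripper":0.04,"x":0.0085,"y":0.0129,"z":0,"ax":0,"ay":0,"az":0},{"gripper":0.04,"x":0,"y":0,"z":0,"ax":0,"ay":0,"az":0}])

```text
t: 11.4
ee_pos: [0.6573, 0.0313, 0.1242]
tcp_rot: [-180.0, -0.0, 83.0]
contact_force: [-1.2, -0.3, -1.8]
opening: 0.046
grip_force: 42.0
```

Request:
drive_tool(deltas=[{"gripper":0.04,"x":0,"y":0,"z":0,"ax":0,"ay":0,"az":0},{"gripper":0.04,"x":0,"y":0,"z":0,"ax":0,"ay":0,"az":0},{"gripper":0.04,"x":0,"y":0,"z":0,"ax":0,"ay":0,"az":0},{"gripper":0.04,"x":0,"y":0,"z":0,"ax":0,"ay":0,"az":0}])

```text
t: 11.73
ee_pos: [0.6548, 0.029, 0.126]
tcp_rot: [-179.9, 0.0, 82.9]
contact_force: [0.2, -0.4, -1.8]
opening: 0.0464
grip_force: 42.0
```

Run:
```python
from h import *
s=bot.read_state();x,y,z=s["ee_pos"]
p=jar(x,y,.075,z+.005)
```

```text
11.7333 [0.6548 0.029  0.126 ] [ 0.2 -0.4 -1.8]
160 x 0.6541 w 0.0462 y 0.0286 zmin 0.0983
```

Request:
drive_tool(deltas=[{"gripper":0.04,"x":0.001,"y":0.002,"z":0.02,"ax":0,"ay":0,"az":0},{"gripper":0.04,"x":0,"y":0,"z":0.025,"ax":0,"ay":0,"az":0},{"gripper":0.04,"x":0,"y":0,"z":0.02,"ax":0,"ay":0,"az":0},{"gripper":0.04,"x":0,"y":0,"z":0.01,"ax":0,"ay":0,"az":0},{"gripper":0.04,"x":0,"y":0,"z":0,"ax":0,"ay":0,"az":0}])

```text
t: 12.2
ee_pos: [0.6552, 0.0302, 0.0482]
tcp_rot: [-179.7, 0.0, 82.9]
contact_force: [-0.1, 0.2, -1.9]
opening: 0.0462
grip_force: 42.0
```

Request:
drive_tool(deltas=[{"gripper":0.04,"x":0,"y":0,"z":0,"ax":0,"ay":0,"az":0},{"gripper":0.04,"x":0,"y":0,"z":0,"ax":0,"ay":0,"az":0},{"gripper":0.04,"x":0,"y":0,"z":0,"ax":0,"ay":0,"az":0},{"gripper":0.04,"x":0,"y":0,"z":0,"ax":0,"ay":0,"az":0},{"gripper":0.04,"x":0,"y":0,"z":0,"ax":0,"ay":0,"az":0}])

```text
t: 12.62
ee_pos: [0.6587, 0.0303, 0.0526]
tcp_rot: [179.9, -0.0, 82.9]
contact_force: [-0.6, 0.6, -2.5]
opening: 0.0461
grip_force: 42.0
```

Run:
```python
from h import *
s=bot.read_state();x,y,z=s["ee_pos"]
p=jar(.6565,.0292,.018,.05)
```

```text
12.6167 [0.6587 0.0303 0.0526] [-0.6  0.6 -2.5]
103 x 0.6585 w 0.0435 y 0.0295 zmin 0.0236
```

Request:
drive_tool(deltas=[{"gripper":0.04,"x":0,"y":-0.002,"z":0.004,"ax":0,"ay":0,"az":0},{"gripper":0.04,"x":0,"y":0,"z":0.004,"ax":0,"ay":0,"az":0},{"gripper":0.04,"x":0,"y":0,"z":0,"ax":0,"ay":0,"az":0},{"gripper":0.04,"x":0,"y":0,"z":0,"ax":0,"ay":0,"az":0},{"gripper":0.04,"x":0,"y":0,"z":0,"ax":0,"ay":0,"az":0}])

```text
t: 13.08
ee_pos: [0.6556, 0.0306, 0.043]
tcp_rot: [-180.0, -0.0, 82.9]
contact_force: [0.4, 0.7, -1.5]
opening: 0.0463
grip_force: 42.0
```

Request:
drive_tool(deltas=[{"gripper":0.04,"x":0,"y":0,"z":0.0015,"ax":0,"ay":0,"az":0},{"gripper":0.04,"x":0,"y":0,"z":0,"ax":0,"ay":0,"az":0},{"gripper":0.04,"x":0,"y":0,"z":0,"ax":0,"ay":0,"az":0}])

```text
t: 13.33
ee_pos: [0.6561, 0.0305, 0.0422]
tcp_rot: [180.0, -0.0, 82.9]
contact_force: [-1.4, 0.5, 1.8]
opening: 0.046
grip_force: 42.1
```

Request:
drive_tool(deltas=[{"gripper":0.05,"x":0,"y":0,"z":0,"ax":0,"ay":0,"az":0},{"gripper":0.06,"x":0,"y":0,"z":0,"ax":0,"ay":0,"az":0},{"gripper":0.085,"x":0,"y":0,"z":0,"ax":0,"ay":0,"az":0},{"gripper":0.085,"x":0,"y":0,"z":0,"ax":0,"ay":0,"az":0},{"gripper":0.085,"x":0,"y":0,"z":0,"ax":0,"ay":0,"az":0}])

```text
t: 13.75
ee_pos: [0.6559, 0.0305, 0.0418]
tcp_rot: [180.0, -0.0, 82.9]
contact_force: [0.3, -0.4, 0.5]
opening: 0.0849
grip_force: 0.0
```

Request:
drive_tool(deltas=[{"gripper":0.085,"x":0,"y":0,"z":-0.025,"ax":0,"ay":0,"az":0},{"gripper":0.085,"x":0,"y":0,"z":-0.03,"ax":0,"ay":0,"az":0},{"gripper":0.085,"x":0,"y":0,"z":-0.03,"ax":0,"ay":0,"az":0},{"gripper":0.085,"x":0,"y":0,"z":-0.02,"ax":0,"ay":0,"az":0},{"gripper":0.085,"x":0,"y":0,"z":0,"ax":0,"ay":0,"az":0}])

```text
t: 14.17
ee_pos: [0.6595, 0.0303, 0.1535]
tcp_rot: [179.4, -0.0, 82.9]
contact_force: [1.6, -0.5, 0.8]
opening: 0.0853
grip_force: 0.0
```

Request:
drive_tool(deltas=[{"gripper":0.085,"x":-0.0004,"y":-0.029,"z":0,"ax":0,"ay":0,"az":0},{"gripper":0.085,"x":-0.0004,"y":-0.029,"z":0,"ax":0,"ay":0,"az":0},{"gripper":0.085,"x":-0.0004,"y":-0.029,"z":0,"ax":0,"ay":0,"az":0},{"gripper":0.085,"x":-0.0004,"y":-0.029,"z":0,"ax":0,"ay":0,"az":0},{"gripper":0.085,"x":-0.0004,"y":-0.029,"z":0,"ax":0,"ay":0,"az":0}])

```text
t: 14.58
ee_pos: [0.5098, 0.0466, 0.1457]
tcp_rot: [-179.9, 0.0, 82.9]
contact_force: [-0.5, -0.6, 0.8]
opening: 0.085
grip_force: 0.0
```

Request:
drive_tool(deltas=[{"gripper":0.085,"x":-0.0004,"y":-0.029,"z":0,"ax":0,"ay":0,"az":0},{"gripper":0.085,"x":-0.0004,"y":-0.029,"z":0,"ax":0,"ay":0,"az":0},{"gripper":0.085,"x":-0.0004,"y":-0.029,"z":0,"ax":0,"ay":0,"az":0},{"gripper":0.085,"x":0,"y":0,"z":0.02,"ax":0,"ay":0,"az":0},{"gripper":0.085,"x":0,"y":0,"z":0,"ax":0,"ay":0,"az":0}])

```text
t: 15.0
ee_pos: [0.4223, 0.0564, 0.1243]
tcp_rot: [-179.8, 0.0, 82.9]
contact_force: [-0.4, -0.2, -0.1]
opening: 0.0853
grip_force: 0.0
```

Request:
drive_tool(deltas=[{"gripper":0.085,"x":0,"y":0,"z":0,"ax":0,"ay":0,"az":0},{"gripper":0.085,"x":0,"y":0,"z":0,"ax":0,"ay":0,"az":0},{"gripper":0.085,"x":0,"y":0,"z":0,"ax":0,"ay":0,"az":0},{"gripper":0.085,"x":0,"y":0,"z":0,"ax":0,"ay":0,"az":0}])

```text
t: 15.33
ee_pos: [0.4261, 0.0559, 0.1272]
tcp_rot: [180.0, -0.0, 82.9]
contact_force: [-0.6, 0.0, 0.8]
opening: 0.0851
grip_force: 0.0
```

Run:
```python
from h import *
p=jar(.6565,.0292,.02,.06)
p=jar(.426,.0548,.008,.06)
p,d=cams.get_image("top");cv2.imwrite("pics/t3.png",cv2.resize(p[120:260,110:430,::-1],None,fx=2.5,fy=2.5,interpolation=cv2.INTER_CUBIC))
W=cloud("top",d);m=((W[...,2]>.078)&(W[...,2]<.092)&(W[...,0]>.6)&(d>0)).astype(np.uint8)
n,l,s,c=cv2.connectedComponentsWithStats(m)
for i in range(1,n):
    if s[i,4]>100: print(W[l==i].mean(0).round(4))
```

```text
15.3333 [0.4261 0.0559 0.1272] [-0.6  0.   0.8]
169 x 0.6568 w 0.0455 y 0.0298 zmin 0.021
15.3833 [0.426  0.0559 0.1271] [0.1 0.5 0.3]
214 x 0.4264 w 0.0456 y 0.055 zmin 0.0089
[0.6639 0.112  0.0849]
[0.6535 0.0295 0.085 ]
```

View pics/t3.png

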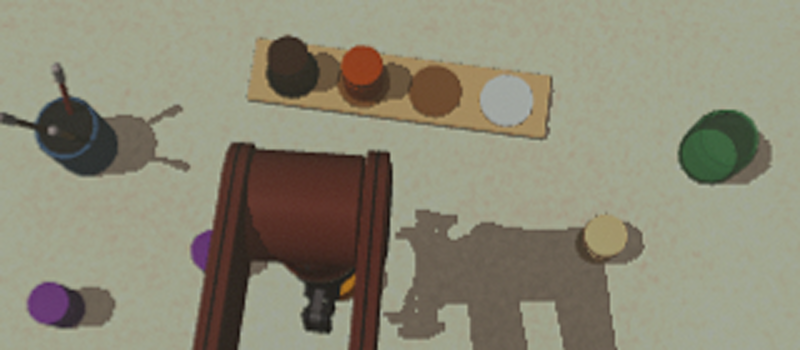

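Dark and rust stand on the black disc and its neighbouring cork, about 2 to 3 mm off centre in the top camera. I'll bias the next ones +2 mm in x. Grasping the light orange jar now.

Request:
drive_tool(deltas=[{"gripper":0.085,"x":0,"y":0,"z":0.02,"ax":0,"ay":0,"az":0},{"gripper":0.085,"x":0,"y":0,"z":0.03,"ax":0,"ay":0,"az":0},{"gripper":0.085,"x":0,"y":0,"z":0.03,"ax":0,"ay":0,"az":0},{"gripper":0.085,"x":0,"y":0,"z":0.02,"ax":0,"ay":0,"az":0},{"gripper":0.085,"x":0,"y":0,"z":0,"ax":0,"ay":0,"az":0}])

```text
t: 15.9
ee_pos: [0.4214, 0.0562, 0.0228]
tcp_rot: [-179.5, 0.0, 82.9]
contact_force: [-0.8, 0.7, -0.5]
opening: 0.0853
grip_force: 0.0
```

Request:
drive_tool(deltas=[{"gripper":0.085,"x":0,"y":0,"z":0,"ax":0,"ay":0,"az":0},{"gripper":0.085,"x":0,"y":0,"z":0,"ax":0,"ay":0,"az":0},{"gripper":0.085,"x":0,"y":0,"z":0,"ax":0,"ay":0,"az":0},{"gripper":0.085,"x":0,"y":0,"z":0,"ax":0,"ay":0,"az":0}])

```text
t: 16.23
ee_pos: [0.4269, 0.056, 0.0285]
tcp_rot: [179.8, -0.0, 82.9]
contact_force: [0.8, -0.4, -0.1]
opening: 0.0852
grip_force: 0.0
```

Request:
drive_tool(deltas=[{"gripper":0.04,"x":0,"y":0,"z":0,"ax":0,"ay":0,"az":0},{"gripper":0.04,"x":0,"y":0,"z":0,"ax":0,"ay":0,"az":0},{"gripper":0.04,"x":0,"y":0,"z":0,"ax":0,"ay":0,"az":0},{"gripper":0.04,"x":0,"y":0,"z":0,"ax":0,"ay":0,"az":0},{"gripper":0.04,"x":0,"y":0,"z":0,"ax":0,"ay":0,"az":0}])

```text
t: 16.65
ee_pos: [0.4257, 0.0561, 0.0274]
tcp_rot: [180.0, -0.0, 82.9]
contact_force: [-1.7, 0.8, 6.5]
opening: 0.046
grip_force: 40.8
```

Request:
drive_tool(deltas=[{"gripper":0.04,"x":0,"y":0,"z":-0.02,"ax":0,"ay":0,"az":0},{"gripper":0.04,"x":0,"y":0,"z":-0.03,"ax":0,"ay":0,"az":0},{"gripper":0.04,"x":0,"y":0,"z":-0.03,"ax":0,"ay":0,"az":0},{"gripper":0.04,"x":0,"y":0,"z":-0.03,"ax":0,"ay":0,"az":0},{"gripper":0.04,"x":0,"y":0,"z":0,"ax":0,"ay":0,"az":0}])

```text
t: 17.07
ee_pos: [0.4291, 0.0559, 0.1427]
tcp_rot: [179.4, -0.0, 82.9]
contact_force: [1.6, -1.1, -0.6]
opening: 0.0457
grip_force: 41.4
```

Request:
drive_tool(deltas=[{"gripper":0.04,"x":-0.0051,"y":0.0147,"z":0,"ax":0,"ay":0,"az":0},{"gripper":0.04,"x":-0.0102,"y":0.0293,"z":0,"ax":0,"ay":0,"az":0},{"gripper":0.04,"x":-0.0102,"y":0.0293,"z":0,"ax":0,"ay":0,"az":0},{"gripper":0.04,"x":-0.0102,"y":0.0293,"z":0,"ax":0,"ay":0,"az":0},{"gripper":0.04,"x":-0.0102,"y":0.0293,"z":0,"ax":0,"ay":0,"az":0}])

```text
t: 17.48
ee_pos: [0.5511, -0.0064, 0.1356]
tcp_rot: [-179.9, -0.0, 82.9]
contact_force: [0.2, -0.4, -0.8]
opening: 0.0464
grip_force: 41.4
```

Request:
drive_tool(deltas=[{"gripper":0.04,"x":-0.0102,"y":0.0293,"z":0,"ax":0,"ay":0,"az":0},{"gripper":0.04,"x":-0.0102,"y":0.0293,"z":0,"ax":0,"ay":0,"az":0},{"gripper":0.04,"x":-0.0102,"y":0.0293,"z":0,"ax":0,"ay":0,"az":0},{"gripper":0.04,"x":-0.0051,"y":0.0147,"z":0,"ax":0,"ay":0,"az":0},{"gripper":0.04,"x":0,"y":0,"z":0,"ax":0,"ay":0,"az":0}])

```text
t: 17.9
ee_pos: [0.6498, -0.0558, 0.1353]
tcp_rot: [180.0, 0.0, 82.8]
contact_force: [-0.6, 0.0, -1.5]
opening: 0.0463
grip_force: 41.6
```

Request:
drive_tool(deltas=[{"gripper":0.04,"x":0,"y":0,"z":0,"ax":0,"ay":0,"az":0},{"gripper":0.04,"x":0,"y":0,"z":0,"ax":0,"ay":0,"az":0},{"gripper":0.04,"x":0,"y":0,"z":0,"ax":0,"ay":0,"az":0},{"gripper":0.04,"x":0,"y":0,"z":0,"ax":0,"ay":0,"az":0}])

```text
t: 18.23
ee_pos: [0.647, -0.0532, 0.1366]
tcp_rot: [-180.0, -0.0, 82.9]
contact_force: [-0.5, -0.8, -1.2]
opening: 0.0462
grip_force: 41.6
```

Run:
```python
from h import *
s=bot.read_state();x,y,z=s["ee_pos"]
p=jar(x,y,.075,z+.005)
```

```text
18.2333 [ 0.647  -0.0532  0.1366] [-0.5 -0.8 -1.2]
173 x 0.6464 w 0.0471 y -0.0543 zmin 0.1083
```

Request:
drive_tool(deltas=[{"gripper":0.04,"x":0,"y":0.0015,"z":0.02,"ax":0,"ay":0,"az":0},{"gripper":0.04,"x":0,"y":0,"z":0.03,"ax":0,"ay":0,"az":0},{"gripper":0.04,"x":0,"y":0,"z":0.024,"ax":0,"ay":0,"az":0},{"gripper":0.04,"x":0,"y":0,"z":0.01,"ax":0,"ay":0,"az":0},{"gripper":0.04,"x":0,"y":0,"z":0,"ax":0,"ay":0,"az":0}])

```text
t: 18.7
ee_pos: [0.6465, -0.0533, 0.0495]
tcp_rot: [-179.6, -0.0, 82.9]
contact_force: [-0.3, -0.4, -1.9]
opening: 0.0463
grip_force: 41.6
```

Request:
drive_tool(deltas=[{"gripper":0.04,"x":0,"y":0,"z":0,"ax":0,"ay":0,"az":0},{"gripper":0.04,"x":0,"y":0,"z":0,"ax":0,"ay":0,"az":0},{"gripper":0.04,"x":0,"y":0,"z":0,"ax":0,"ay":0,"az":0},{"gripper":0.04,"x":0,"y":0,"z":0,"ax":0,"ay":0,"az":0},{"gripper":0.04,"x":0,"y":0,"z":0,"ax":0,"ay":0,"az":0}])

```text
t: 19.12
ee_pos: [0.6502, -0.0543, 0.0542]
tcp_rot: [179.9, 0.0, 82.9]
contact_force: [0.2, 0.1, -2.1]
opening: 0.0464
grip_force: 41.6
```

Run:
```python
from h import *
p=jar(.648,-.0542,.018,.05)
```

```text
19.1167 [ 0.6502 -0.0543  0.0542] [ 0.2  0.1 -2.1]
104 x 0.6505 w 0.0438 y -0.0559 zmin 0.0269
```

Request:
drive_tool(deltas=[{"gripper":0.04,"x":0.001,"y":-0.0015,"z":0.005,"ax":0,"ay":0,"az":0},{"gripper":0.04,"x":0,"y":0,"z":0.0045,"ax":0,"ay":0,"az":0},{"gripper":0.04,"x":0,"y":0,"z":0,"ax":0,"ay":0,"az":0},{"gripper":0.04,"x":0,"y":0,"z":0,"ax":0,"ay":0,"az":0},{"gripper":0.04,"x":0,"y":0,"z":0,"ax":0,"ay":0,"az":0}])

```text
t: 19.58
ee_pos: [0.6476, -0.0529, 0.0428]
tcp_rot: [-179.9, -0.0, 82.9]
contact_force: [-0.3, -0.4, -0.5]
opening: 0.0462
grip_force: 41.5
```

Request:
drive_tool(deltas=[{"gripper":0.04,"x":0,"y":0,"z":0.0015,"ax":0,"ay":0,"az":0},{"gripper":0.04,"x":0,"y":0,"z":0,"ax":0,"ay":0,"az":0},{"gripper":0.04,"x":0,"y":0,"z":0,"ax":0,"ay":0,"az":0}])

```text
t: 19.83
ee_pos: [0.648, -0.0529, 0.0425]
tcp_rot: [-180.0, 0.0, 82.9]
contact_force: [-3.0, 0.8, 5.2]
opening: 0.0463
grip_force: 41.8
```

Request:
drive_tool(deltas=[{"gripper":0.05,"x":0,"y":0,"z":0,"ax":0,"ay":0,"az":0},{"gripper":0.06,"x":0,"y":0,"z":0,"ax":0,"ay":0,"az":0},{"gripper":0.085,"x":0,"y":0,"z":0,"ax":0,"ay":0,"az":0},{"gripper":0.085,"x":0,"y":0,"z":0,"ax":0,"ay":0,"az":0},{"gripper":0.085,"x":0,"y":0,"z":0,"ax":0,"ay":0,"az":0}])

```text
t: 20.25
ee_pos: [0.6479, -0.0529, 0.0416]
tcp_rot: [-180.0, -0.0, 82.9]
contact_force: [-0.1, -1.0, 0.3]
opening: 0.0849
grip_force: 0.0
```

Request:
drive_tool(deltas=[{"gripper":0.085,"x":0,"y":0,"z":-0.025,"ax":0,"ay":0,"az":0},{"gripper":0.085,"x":0,"y":0,"z":-0.03,"ax":0,"ay":0,"az":0},{"gripper":0.085,"x":0,"y":0,"z":-0.03,"ax":0,"ay":0,"az":0},{"gripper":0.085,"x":0,"y":0,"z":-0.02,"ax":0,"ay":0,"az":0},{"gripper":0.085,"x":0,"y":0,"z":0,"ax":0,"ay":0,"az":0}])

```text
t: 20.67
ee_pos: [0.6515, -0.0536, 0.1532]
tcp_rot: [179.4, 0.0, 82.9]
contact_force: [0.3, -0.8, 0.3]
opening: 0.085
grip_force: 0.0
```

Request:
drive_tool(deltas=[{"gripper":0.085,"x":-0.0256,"y":-0.0191,"z":0,"ax":0,"ay":0,"az":0},{"gripper":0.085,"x":-0.0256,"y":-0.0191,"z":0,"ax":0,"ay":0,"az":0},{"gripper":0.085,"x":-0.0256,"y":-0.0191,"z":0,"ax":0,"ay":0,"az":0},{"gripper":0.085,"x":-0.0256,"y":-0.0191,"z":0,"ax":0,"ay":0,"az":0},{"gripper":0.085,"x":-0.0256,"y":-0.0191,"z":0,"ax":0,"ay":0,"az":0}])

```text
t: 21.08
ee_pos: [0.5358, -0.1687, 0.1458]
tcp_rot: [-179.9, -0.0, 82.9]
contact_force: [0.8, 0.6, 0.5]
opening: 0.085
grip_force: 0.0
```

Request:
drive_tool(deltas=[{"gripper":0.085,"x":-0.0256,"y":-0.0191,"z":0,"ax":0,"ay":0,"az":0},{"gripper":0.085,"x":-0.0256,"y":-0.0191,"z":0,"ax":0,"ay":0,"az":0},{"gripper":0.085,"x":-0.0256,"y":-0.0191,"z":0,"ax":0,"ay":0,"az":0},{"gripper":0.085,"x":0,"y":0,"z":0.02,"ax":0,"ay":0,"az":0},{"gripper":0.085,"x":0,"y":0,"z":0,"ax":0,"ay":0,"az":0}])

```text
t: 21.5
ee_pos: [0.4681, -0.2373, 0.1235]
tcp_rot: [-179.8, -0.1, 82.7]
contact_force: [-0.8, 0.3, -0.1]
opening: 0.085
grip_force: 0.0
```

Request:
drive_tool(deltas=[{"gripper":0.085,"x":0,"y":0,"z":0,"ax":0,"ay":0,"az":0},{"gripper":0.085,"x":0,"y":0,"z":0,"ax":0,"ay":0,"az":0},{"gripper":0.085,"x":0,"y":0,"z":0,"ax":0,"ay":0,"az":0},{"gripper":0.085,"x":0,"y":0,"z":0,"ax":0,"ay":0,"az":0}])

```text
t: 21.83
ee_pos: [0.472, -0.2368, 0.1275]
tcp_rot: [179.9, 0.0, 83.0]
contact_force: [-0.5, -0.0, 0.2]
opening: 0.0851
grip_force: 0.0
```

Run:
```python
from h import *
p=jar(.648,-.0542,.02,.06)
p=jar(.471,-.238,.008,.06)
p,d=cams.get_image("top")
W=cloud("top",d);m=((W[...,2]>.078)&(W[...,2]<.092)&(W[...,0]>.6)&(d>0)).astype(np.uint8)
n,l,s,c=cv2.connectedComponentsWithStats(m)
for i in range(1,n):
    if s[i,4]>100: print(W[l==i].mean(0).round(4),s[i])
```

```text
21.8333 [ 0.472  -0.2368  0.1275] [-0.5 -0.   0.2]
185 x 0.6476 w 0.0438 y -0.0543 zmin 0.0212
21.8833 [ 0.4719 -0.2368  0.1274] [ 0.1  0.  -0.1]
279 x 0.4709 w 0.044 y -0.2383 zmin 0.0097
[0.6638 0.1122 0.0846] [217 135  16  16 217]
[0.6537 0.0296 0.0845] [246 138  17  17 220]
[ 0.6451 -0.0547  0.0851] [277 141  17  17 221]
```

Light orange is within about 1 mm of its cork. Now the pale jar.

Request:
drive_tool(deltas=[{"gripper":0.085,"x":-0.001,"y":-0.001,"z":0.02,"ax":0,"ay":0,"az":0},{"gripper":0.085,"x":0,"y":0,"z":0.03,"ax":0,"ay":0,"az":0},{"gripper":0.085,"x":0,"y":0,"z":0.03,"ax":0,"ay":0,"az":0},{"gripper":0.085,"x":0,"y":0,"z":0.02,"ax":0,"ay":0,"az":0},{"gripper":0.085,"x":0,"y":0,"z":0,"ax":0,"ay":0,"az":0}])

```text
t: 22.4
ee_pos: [0.4668, -0.2356, 0.0223]
tcp_rot: [-179.6, -0.2, 82.9]
contact_force: [-0.9, -0.3, -1.4]
opening: 0.085
grip_force: 0.0
```

Request:
drive_tool(deltas=[{"gripper":0.085,"x":0,"y":0,"z":0,"ax":0,"ay":0,"az":0},{"gripper":0.085,"x":0,"y":0,"z":0,"ax":0,"ay":0,"az":0},{"gripper":0.085,"x":0,"y":0,"z":0,"ax":0,"ay":0,"az":0},{"gripper":0.085,"x":0,"y":0,"z":0,"ax":0,"ay":0,"az":0}])

```text
t: 22.73
ee_pos: [0.4713, -0.239, 0.0288]
tcp_rot: [179.8, 0.1, 82.9]
contact_force: [0.7, -0.5, 0.3]
opening: 0.0848
grip_force: 0.0
```

Request:
drive_tool(deltas=[{"gripper":0.04,"x":0,"y":0,"z":0,"ax":0,"ay":0,"az":0},{"gripper":0.04,"x":0,"y":0,"z":0,"ax":0,"ay":0,"az":0},{"gripper":0.04,"x":0,"y":0,"z":0,"ax":0,"ay":0,"az":0},{"gripper":0.04,"x":0,"y":0,"z":0,"ax":0,"ay":0,"az":0},{"gripper":0.04,"x":0,"y":0,"z":0,"ax":0,"ay":0,"az":0}])

```text
t: 23.15
ee_pos: [0.4703, -0.2384, 0.0275]
tcp_rot: [180.0, 0.0, 82.9]
contact_force: [-0.8, 0.7, 4.5]
opening: 0.0459
grip_force: 40.9
```

Request:
drive_tool(deltas=[{"gripper":0.04,"x":0,"y":0,"z":-0.02,"ax":0,"ay":0,"az":0},{"gripper":0.04,"x":0,"y":0,"z":-0.03,"ax":0,"ay":0,"az":0},{"gripper":0.04,"x":0,"y":0,"z":-0.03,"ax":0,"ay":0,"az":0},{"gripper":0.04,"x":0,"y":0,"z":-0.03,"ax":0,"ay":0,"az":0},{"gripper":0.04,"x":0,"y":0,"z":0,"ax":0,"ay":0,"az":0}])

```text
t: 23.57
ee_pos: [0.4732, -0.2403, 0.1432]
tcp_rot: [179.5, 0.3, 82.9]
contact_force: [1.8, -0.7, 0.1]
opening: 0.0463
grip_force: 41.5
```

Request:
drive_tool(deltas=[{"gripper":0.04,"x":0.0086,"y":0.011,"z":0,"ax":0,"ay":0,"az":0},{"gripper":0.04,"x":0.0173,"y":0.022,"z":0,"ax":0,"ay":0,"az":0},{"gripper":0.04,"x":0.0173,"y":0.022,"z":0,"ax":0,"ay":0,"az":0},{"gripper":0.04,"x":0.0173,"y":0.022,"z":0,"ax":0,"ay":0,"az":0},{"gripper":0.04,"x":0.0173,"y":0.022,"z":0,"ax":0,"ay":0,"az":0}])

```text
t: 23.98
ee_pos: [0.5781, -0.1714, 0.1344]
tcp_rot: [-179.8, -0.1, 82.9]
contact_force: [0.7, -0.5, -0.3]
opening: 0.0461
grip_force: 41.5
```

Request:
drive_tool(deltas=[{"gripper":0.04,"x":0.0173,"y":0.022,"z":0,"ax":0,"ay":0,"az":0},{"gripper":0.04,"x":0.0173,"y":0.022,"z":0,"ax":0,"ay":0,"az":0},{"gripper":0.04,"x":0.0086,"y":0.011,"z":0,"ax":0,"ay":0,"az":0},{"gripper":0.04,"x":0,"y":0,"z":0,"ax":0,"ay":0,"az":0},{"gripper":0.04,"x":0,"y":0,"z":0,"ax":0,"ay":0,"az":0}])

```text
t: 24.4
ee_pos: [0.637, -0.1357, 0.1341]
tcp_rot: [-179.8, -0.0, 83.0]
contact_force: [-0.0, -0.6, -1.7]
opening: 0.0461
grip_force: 41.6
```

Request:
drive_tool(deltas=[{"gripper":0.04,"x":0,"y":0,"z":0,"ax":0,"ay":0,"az":0},{"gripper":0.04,"x":0,"y":0,"z":0,"ax":0,"ay":0,"az":0},{"gripper":0.04,"x":0,"y":0,"z":0,"ax":0,"ay":0,"az":0}])

```text
t: 24.65
ee_pos: [0.6369, -0.1377, 0.1365]
tcp_rot: [-180.0, -0.0, 82.8]
contact_force: [0.4, 1.1, -1.3]
opening: 0.0462
grip_force: 41.6
```

Run:
```python
from h import *
s=bot.read_state();x,y,z=s["ee_pos"]
p=jar(x,y,.075,z+.005)
```

```text
24.65 [ 0.6369 -0.1377  0.1365] [ 0.4  1.1 -1.3]
185 x 0.6374 w 0.0453 y -0.1373 zmin 0.11
```

Request:
drive_tool(deltas=[{"gripper":0.04,"x":0,"y":0.001,"z":0.02,"ax":0,"ay":0,"az":0},{"gripper":0.04,"x":0,"y":0,"z":0.03,"ax":0,"ay":0,"az":0},{"gripper":0.04,"x":0,"y":0,"z":0.024,"ax":0,"ay":0,"az":0},{"gripper":0.04,"x":0,"y":0,"z":0.01,"ax":0,"ay":0,"az":0},{"gripper":0.04,"x":0,"y":0,"z":0,"ax":0,"ay":0,"az":0}])

```text
t: 25.12
ee_pos: [0.6359, -0.1368, 0.0494]
tcp_rot: [-179.7, -0.1, 82.9]
contact_force: [-0.7, 0.1, -2.4]
opening: 0.0458
grip_force: 41.7
```

Request:
drive_tool(deltas=[{"gripper":0.04,"x":0,"y":0,"z":0,"ax":0,"ay":0,"az":0},{"gripper":0.04,"x":0,"y":0,"z":0,"ax":0,"ay":0,"az":0},{"gripper":0.04,"x":0,"y":0,"z":0,"ax":0,"ay":0,"az":0},{"gripper":0.04,"x":0,"y":0,"z":0,"ax":0,"ay":0,"az":0},{"gripper":0.04,"x":0,"y":0,"z":0,"ax":0,"ay":0,"az":0}])

```text
t: 25.53
ee_pos: [0.6396, -0.1375, 0.0543]
tcp_rot: [179.9, 0.0, 82.9]
contact_force: [-0.1, 0.6, -1.5]
opening: 0.0463
grip_force: 41.7
```

Run:
```python
from h import *
p=jar(.638,-.1375,.018,.05)
```

```text
25.5333 [ 0.6396 -0.1375  0.0543] [-0.1  0.6 -1.5]
114 x 0.6397 w 0.0442 y -0.1365 zmin 0.0255
```

Request:
drive_tool(deltas=[{"gripper":0.04,"x":0,"y":-0.0015,"z":0.005,"ax":0,"ay":0,"az":0},{"gripper":0.04,"x":0,"y":0,"z":0.0045,"ax":0,"ay":0,"az":0},{"gripper":0.04,"x":0,"y":0,"z":0,"ax":0,"ay":0,"az":0},{"gripper":0.04,"x":0,"y":0,"z":0,"ax":0,"ay":0,"az":0},{"gripper":0.04,"x":0,"y":0,"z":0,"ax":0,"ay":0,"az":0}])

```text
t: 26.0
ee_pos: [0.6368, -0.1369, 0.0428]
tcp_rot: [-179.9, -0.0, 82.9]
contact_force: [1.0, -0.0, -0.9]
opening: 0.046
grip_force: 41.8
```

Request:
drive_tool(deltas=[{"gripper":0.04,"x":0,"y":0,"z":0.0015,"ax":0,"ay":0,"az":0},{"gripper":0.04,"x":0,"y":0,"z":0,"ax":0,"ay":0,"az":0},{"gripper":0.04,"x":0,"y":0,"z":0,"ax":0,"ay":0,"az":0}])

```text
t: 26.25
ee_pos: [0.6372, -0.137, 0.0425]
tcp_rot: [-180.0, 0.0, 82.9]
contact_force: [-2.7, 1.3, 6.0]
opening: 0.046
grip_force: 42.0
```

Seated. I'll release, rise and back off.

Request:
drive_tool(deltas=[{"gripper":0.05,"x":0,"y":0,"z":0,"ax":0,"ay":0,"az":0},{"gripper":0.06,"x":0,"y":0,"z":0,"ax":0,"ay":0,"az":0},{"gripper":0.085,"x":0,"y":0,"z":0,"ax":0,"ay":0,"az":0},{"gripper":0.085,"x":0,"y":0,"z":0,"ax":0,"ay":0,"az":0},{"gripper":0.085,"x":0,"y":0,"z":0,"ax":0,"ay":0,"az":0}])

```text
t: 26.67
ee_pos: [0.6372, -0.137, 0.0416]
tcp_rot: [-180.0, -0.0, 82.9]
contact_force: [-0.5, 0.2, 0.5]
opening: 0.0849
grip_force: 0.0
```

Request:
drive_tool(deltas=[{"gripper":0.085,"x":0,"y":0,"z":-0.025,"ax":0,"ay":0,"az":0},{"gripper":0.085,"x":0,"y":0,"z":-0.03,"ax":0,"ay":0,"az":0},{"gripper":0.085,"x":0,"y":0,"z":-0.03,"ax":0,"ay":0,"az":0},{"gripper":0.085,"x":0,"y":0,"z":-0.03,"ax":0,"ay":0,"az":0},{"gripper":0.085,"x":0,"y":0,"z":0,"ax":0,"ay":0,"az":0}])

```text
t: 27.08
ee_pos: [0.6413, -0.1384, 0.1649]
tcp_rot: [179.3, 0.1, 82.9]
contact_force: [1.6, 0.0, 1.3]
opening: 0.0852
grip_force: 0.0
```

Request:
drive_tool(deltas=[{"gripper":0.085,"x":0,"y":-0.03,"z":0,"ax":0,"ay":0,"az":0},{"gripper":0.085,"x":0,"y":-0.03,"z":0,"ax":0,"ay":0,"az":0},{"gripper":0.085,"x":0,"y":-0.03,"z":0,"ax":0,"ay":0,"az":0},{"gripper":0.085,"x":0,"y":-0.03,"z":0,"ax":0,"ay":0,"az":0},{"gripper":0.085,"x":0,"y":-0.03,"z":0,"ax":0,"ay":0,"az":0}])

```text
t: 27.5
ee_pos: [0.487, -0.1182, 0.1564]
tcp_rot: [-180.0, 0.0, 82.9]
contact_force: [0.2, -0.4, 0.8]
opening: 0.0847
grip_force: 0.0
```

Request:
drive_tool(deltas=[{"gripper":0.085,"x":0,"y":0,"z":0,"ax":0,"ay":0,"az":0},{"gripper":0.085,"x":0,"y":0,"z":0,"ax":0,"ay":0,"az":0}])

```text
t: 27.67
ee_pos: [0.4872, -0.1182, 0.1566]
tcp_rot: [180.0, -0.0, 82.9]
contact_force: [0.1, 0.3, 0.9]
opening: 0.0851
grip_force: 0.0
```

Run:
```python
from h import *
p,d=cams.get_image("top");cv2.imwrite("pics/t4.png",cv2.resize(p[100:260,100:420,::-1],None,fx=2.5,fy=2.5,interpolation=cv2.INTER_CUBIC))
W=cloud("top",d);m=((W[...,2]>.078)&(W[...,2]<.092)&(W[...,0]>.6)&(d>0)).astype(np.uint8)
n,l,s,c=cv2.connectedComponentsWithStats(m)
for i in range(1,n):
    if s[i,4]>100: print(W[l==i].mean(0).round(4),s[i])
p,d=cams.get_image("side");cv2.imwrite("pics/s4.png",cv2.resize(p[80:300,180:400,::-1],None,fx=2.7,fy=2.7,interpolation=cv2.INTER_CUBIC))
```

```text
[0.664  0.1123 0.0847] [217 135  16  16 213]
[0.6535 0.0296 0.0848] [246 138  17  17 217]
[ 0.6455 -0.0546  0.0846] [277 141  17  17 220]
```

View pics/t4.png

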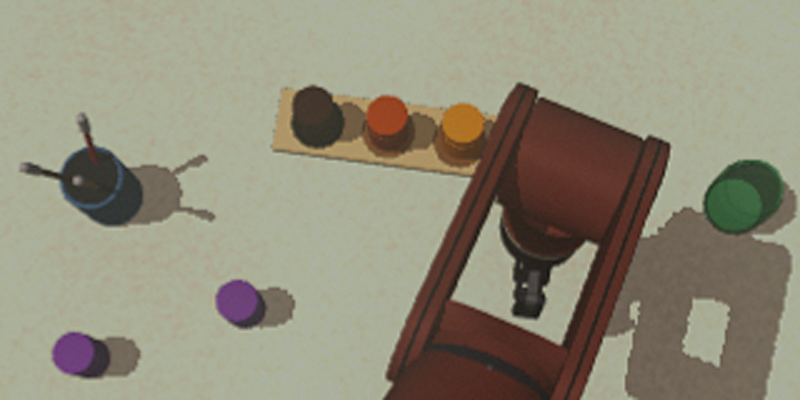

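View pics/s4.png

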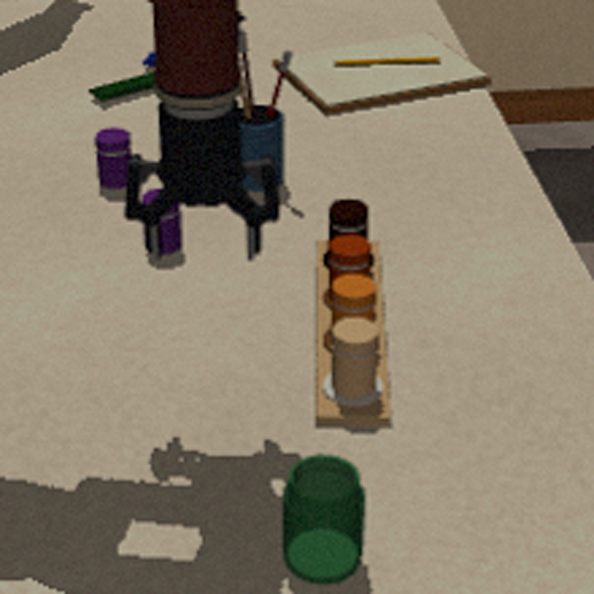

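Side view: all four jars stand upright in order, pale base at (355,395) centred on the white disc (353,388). The top view shows orange, rust and dark at (462,125), (387,117) and (315,107). The brush pot and glass jar haven't moved.

```bash
python3 -c "
from cell import bot
print(bot.sign_off())"
```

```text
the job is handed in; nothing more can be done
None
```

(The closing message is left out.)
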